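# Snap the pocket torch into its spring clips

### The arm

A 6-joint arm with a two-finger parallel gripper is mounted at the origin on a cart in front of the work surface, level with it; the furniture and walls round the work are solid. World frame = base frame: x ahead of the robot, y to its left, z up, the work surface at z = 0. Lengths are in m, angles in rad, forces in N, time in s.
With the tool pointing down it reaches from about 0.375 to 0.9 m from the base axis. Payload 3.1 kg.
Tool frame: the origin (TCP) lies midway between the tips of the shut fingers; the grasp point (between the pads) lies 19 mm behind it; z points along the fingers, y is the direction in which the jaws open and shut (so a half turn about z gives the same grasp; the last joint's range is limited). The gripper opens to 85 mm and grips with 20 to 120 N. Pads are 22 mm wide; open, the fingers measure 114 mm over their backs; the gripper's body (76 mm by 85 mm) begins 54 mm behind the grasp point. The pads swing forward as they close: fully open they stand 13 mm farther back than shut.
Start: joints at [1.058, 0.527, 1.433, -0, 1.181, -0.178], TCP at [0.205, 0.59, 0.231] pointing down, gripper open.
Joint ranges: [-3.08, 3.08], [-0.75, 2.2], [0.22, 2.44], [-1.43, 4.57], [0, 2.65], [-2.85, 2.85]. Speed limits (rad/s): [2.79, 2.79, 3.14, 3.14, 3.14, 3.14].

### API

Orientations are given as a unit quaternion [x, y, z, w].
In Python, from station import manip gives the robot as it stands. The module is installed in compiled form; this text tells all that it offers.
- The arm moves only by the tool drive_tool, never from a script. Its argument "deltas" is one flat list of numbers, 4 for each row, row after row: the shift along the tool's x, y, z in cm, then the turn about the tool's z in degrees. A call has 1 to 12 rows; each row is the pose to reach, as a shift and turn from the pose measured when the call began, along the tool's axes at that moment; what a row does not reach only later rows make up. A row lasts 1/10 s, in which the tool goes at most 50 mm and 8.59 degrees, less where a joint would pass 70% of its speed; a pose out of reach is approached as far as the arm can. A call with a gripper value outside its range is refused whole. "hand" is the finger opening in cm, from 0 to 8.54, set as the call begins (left out, the last holds). The fingers move at their own pace and stop on an object; "squeeze" is the grip in N (left out, the last holds). Time passes only in rows, so rows that repeat a pose let the fingers close. It gives the time, the measured TCP pose, the force and the opening at its end, in the units of the state.
- manip.sense(): the state, without advancing time (a new reading comes with each control period).
- manip.snapshot(name): name is "scene" or "side" or "wrist"; returns a dict with "frame" (384x512x3 uint8, red, green, blue), "depth" (384x512 float32, m along the optical axis (not along the pixel's ray), 0 where there is no reading), "fx", "fy", "cx", "cy" (pixels), "k1" (the pictures are not rectified: a ray, as slopes to the right and down, at radius r is drawn at 1 + k1 r^2 times it, then the intrinsics apply), "R" (3x3) and "t" (3): a world point X has camera coordinates R X + t. Camera axes: x right, y down, z forward; pixel columns grow to the right and rows downward; lengths in m; the calibration is good to about 2 mm. A picture is of the moment at which its call begins.
- manip.sign_off(): hands the job in, once; it reports no verdict.
The state is a dict: "t": time; "q": joint angles; "qd": joint speeds; "tau": joint torques, N m; "tcp_pos": TCP position; "tool_rot": TCP orientation; "force": force on the tool from outside, world axes, zero at the start; "ft_torque": the same for the moment, N m; "finger_gap": opening from 0.0 (shut) to 1.0 (fully open).
Only numpy, scipy, OpenCV 4.12 (cv2) and the standard library are available. Lean on these libraries where they do the work, as an engineer would, in place of code of your own. Each camera call takes 0.05 s, during which the arm holds its last target.

### The job

Put the orange pocket torch back in its holder: lay it along the metal rail, roughly centred over the two spring clips, and press it straight down until both clips have snapped around it and it sits fully home. Either end may point either way. Leave the marker pen and the blue screwdriver where they lie, and let go of the torch at the end.

Things in the scene. Friction and masses are not known exactly. Their poses are not given: they have to be found in the camera images.
- torch_center (a point): Centre of the loose orange torch, on its axis: round bar, diameter 20 mm, length 140 mm, 80 g, black ends, lying flat (axis 10 mm above the bench). y runs along the torch; x and z lie across it and roll with it. Grasp across its middle.
- clip_seat (a point): Seated torch's centre, 28 mm above the bench. y along the fixed 46 x 132 x 6 mm aluminium rail, x across, z up. Clips at y = +42 and -42 mm, 14 mm wide in y, 56 mm high; only flat rail (top at 6 mm) between them. Sprung fingers: 33 mm lead-in at the top, 12 mm throat at 37 mm, rest pad at 18 mm. Pushing the torch through both throats takes about 13 N in all; they then spring shut over it.
- marker: Bystander: white marker pen with a green cap, about 17 x 135 x 16 mm, loose on the bench. Origin at the centre of its underside, y along the pen.
- screwdriver_blue: Bystander: short screwdriver with a blue handle, about 63 x 93 x 23 mm, loose on the bench. Origin at the centre of its underside.
Things that resemble listed ones, but are neither listed nor needed, are in the scene too. There is more than one size of the part that bears torch_center; the job needs the smaller.

How it is judged:
At the end, for the whole second after the job is handed in: The torch is at rest in both clips with its centre within 20 mm of clip_seat along the rail, within 5 mm across it, no more than 4 mm above and 5 mm below it, its axis within 7 degrees of the rail's; it has been let go (x of torch_center in the frame of clip_seat between -0.005 and 0.005 m and y of torch_center in the frame of clip_seat between -0.02 and 0.02 m and z of torch_center in the frame of clip_seat between -0.005 and 0.004 m and angle between the y axis of torch_center and the y axis of clip_seat, either way round below 0.12 rad and linear speed of torch below 0.02 m/s); the robot touches nothing.
It fails at once if the marker pen is moved by more than 20 mm (distance of marker from where it was at the start of the episode above 0.02 m).
It fails at once if the blue screwdriver is moved by more than 20 mm (distance of screwdriver_blue from where it was at the start of the episode above 0.02 m).
It also fails if it takes over 40 s, if anything falls off the work surface, if the arm or the gripper's body presses on something with over 40 N, if the wrist force passes 120 N, or if a joint passes its speed limit or range.

## Working session

There is one attempt and no reset: what is moved stays moved. The work goes in short steps, Python scripts to look and compute and a tool call to move; the robot and the scene stay as the last step left them, time stands still between calls to the robot, and variables do not carry over. Pictures are saved under pics/ and viewed, and the job is handed in when it is done.

Besides the shell and the picture viewer there is one more tool, called after "Request:" by a JSON object that holds its "api" and its "payload". drive_tool: Moves the arm, as the interface text tells. Its arguments: {"type":"object","properties":{"deltas":{"type":"array"},"hand":{"type":"number"},"squeeze":{"type":"number"}},"required":["deltas"]}

```bash
mkdir -p pics; cat > h.py <<'E'
import numpy as np, cv2, pickle
from station import manip
def snap(n,tag):
    s=manip.snapshot(n); pickle.dump(s,open(f'{tag}.pkl','wb'))
    cv2.imwrite(f'pics/{tag}.png',cv2.cvtColor(s['frame'],cv2.COLOR_RGB2BGR)); return s
def load(tag): return pickle.load(open(f'{tag}.pkl','rb'))
def ray(s,u,v):
    K=np.array([[s['fx'],0,s['cx']],[0,s['fy'],s['cy']],[0,0,1.]])
    p=cv2.undistortPoints(np.array([[[u,v]]],float),K,np.array([s['k1'],0,0,0.]))[0,0]
    R=np.array(s['R']);t=np.array(s['t'])
    return -R.T@t, R.T@np.array([p[0],p[1],1.])
def onplane(s,u,v,z):
    o,d=ray(s,u,v); return o+d*(z-o[2])/d[2]
def proj(s,X):
    R=np.array(s['R']);c=R@np.array(X)+np.array(s['t']);a=c[:2]/c[2];a=a*(1+s['k1']*(a@a))
    return np.array([s['fx']*a[0]+s['cx'],s['fy']*a[1]+s['cy']])
def cloud(s):
    K=np.array([[s['fx'],0,s['cx']],[0,s['fy'],s['cy']],[0,0,1.]])
    vv,uu=np.mgrid[0:384,0:512]
    p=cv2.undistortPoints(np.stack([uu,vv],-1).reshape(-1,1,2).astype(float),K,np.array([s['k1'],0,0,0.])).reshape(384,512,2)
    d=s['depth'];c=np.dstack([p*d[...,None],d])
    return (c-np.array(s['t']))@np.array(s['R'])
E
python3 - <<'E'
from h import *
for n in ['scene','side','wrist']:
    s=snap(n,n+'0'); print(n,s['t'],s['R'],s['fx'],s['k1'])
print(manip.sense())
E
```

```text
scene [-0.3086163   0.21998266  0.870301  ] [[ 0.5861015  -0.80993344  0.02220046]
 [-0.37349225 -0.29438679 -0.87968174]
 [ 0.71901917  0.50729109 -0.4750444 ]] 355.6353330371097 -0.023814950867148084
side [0.47693971 0.09635663 1.18964633] [[-0.99029842 -0.13866475 -0.00900725]
 [-0.06766527  0.53782891 -0.84033415]
 [ 0.12136909 -0.8315721  -0.5419939 ]] 444.1263868043556 -0.11235838821246373
wrist [-0.62360903 -0.03642697  0.38047145] [[ 0.32810964  0.94463762 -0.00195425]
 [ 0.9075092  -0.31463782  0.27826264]
 [ 0.26224248 -0.09307416 -0.96050304]] 337.99576694537757 -0.10026651862106324
{'t': 0.15, 'q': array([ 1.05851448e+00,  5.28264897e-01,  1.43360006e+00, -3.25309142e-06,
        1.18138963e+00, -1.78494740e-01]), 'qd': array([ 0.00120566, -0.00358205, -0.00478219,  0.00120754, -0.00083497,
       -0.00067518]), 'tau': array([ 8.39187469e-04, -4.42742836e+01, -1.78275132e+01, -2.33159853e-04,
        5.61278255e-03,  6.38374942e-06]), 'tcp_pos': array([0.20446532, 0.59003687, 0.2305534 ]), 'tool_rot': array([ 1.66119205e-01,  9.86105329e-01, -7.82401550e-04, -2.79918049e-04]), 'force': array([ 0.51805449,  0.24213694, -0.57749194]), 'ft_torque': array([ 0.00267615, -0.02536367, -0.04879841]), 'finger_gap': 0.996790816239269}
```

View pics/scene0.png

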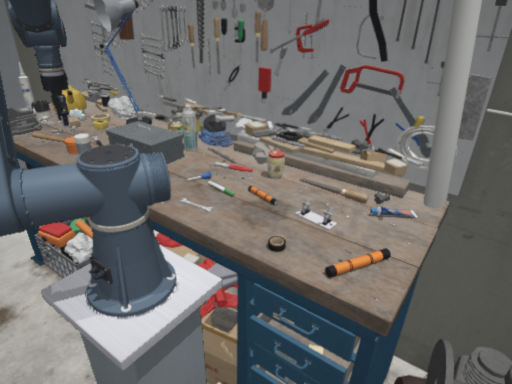

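View pics/side0.png

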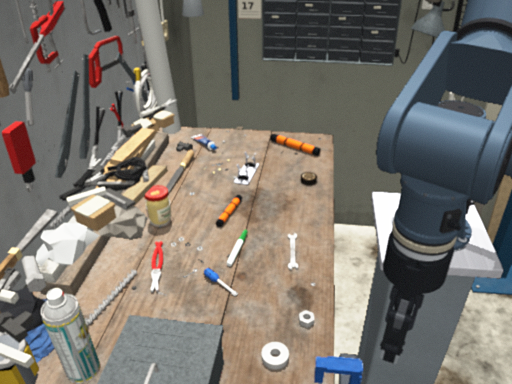

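View pics/wrist0.png

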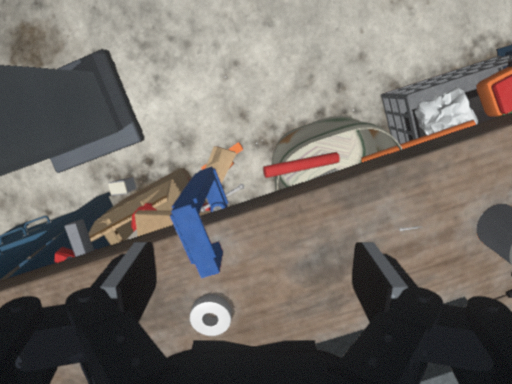

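```bash
python3 - <<'E'
from h import *
for n in ['scene','side']:
    s=load(n+'0'); hsv=cv2.cvtColor(s['frame'],cv2.COLOR_RGB2HSV)
    m=cv2.inRange(hsv,(5,170,120),(20,255,255))
    m=cv2.morphologyEx(m,cv2.MORPH_CLOSE,np.ones((7,7)))
    k,l,st,c=cv2.connectedComponentsWithStats(m)
    P=cloud(s)
    for i in range(1,k):
        if st[i,4]<60: continue
        vs,us=np.where(l==i); Q=P[vs,us]; Q=Q[s['depth'][vs,us]>0]
        # ray-plane pts at z=.012
        W=np.array([onplane(s,u,v,.012)[:2] for u,v in zip(us,vs)])
        w,V=np.linalg.eigh(np.cov(W.T)); pr=(W-W.mean(0))@V[:,1]
        print(n,st[i],c[i].round(1),'plane ctr',W.mean(0).round(4),'ends mid',(W.mean(0)+V[:,1]*(pr.max()+pr.min())/2).round(4),'len',np.ptp(pr).round(3),'ang',np.degrees(np.arctan2(*V[::-1,1])).round(1),'depth med',np.median(Q,0).round(4))
    x0,y0=(225,160) if n=='scene' else (190,120)
    cr=s['frame'][y0:y0+130,x0:x0+170]
    cv2.imwrite(f'pics/crop_{n}.png',cv2.cvtColor(cv2.resize(cr,None,fx=4.6,fy=4.6,interpolation=cv2.INTER_CUBIC),cv2.COLOR_RGB2BGR))
E
```

```text
scene [251 188  20  13  68] [260.5 194.1] plane ctr [0.5522 0.0084] ends mid [0.5526 0.0101] len 0.11 ang 75.5 depth med [0.551  0.0061 0.0128]
scene [ 48 230  27  17 181] [ 61.1 238.8] plane ctr [-0.0166  0.2989] ends mid [-0.0083  0.3004] len 0.067 ang -169.5 depth med [ 0.3453  1.2796 -0.6298]
scene [337 255  46  19 226] [358.5 264.1] plane ctr [ 0.3969 -0.4217] ends mid [ 0.4    -0.4234] len 0.155 ang 150.8 depth med [ 0.3879 -0.4227  0.0184]
side [276 136  38  17 268] [294.7 143.8] plane ctr [ 0.4025 -0.4249] ends mid [ 0.4061 -0.4271] len 0.166 ang 147.9 depth med [ 0.4002 -0.4043  0.0231]
side [219 197  21  25 184] [229.6 208.8] plane ctr [0.5566 0.0016] ends mid [5.563e-01 2.000e-04] len 0.121 ang 77.9 depth med [0.5551 0.0095 0.0186]
```

View pics/crop_scene.png

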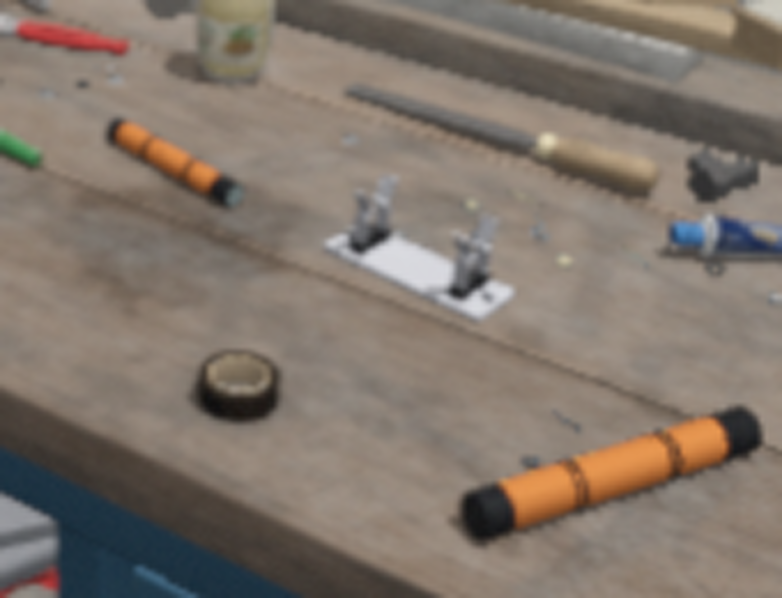

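View pics/crop_side.png

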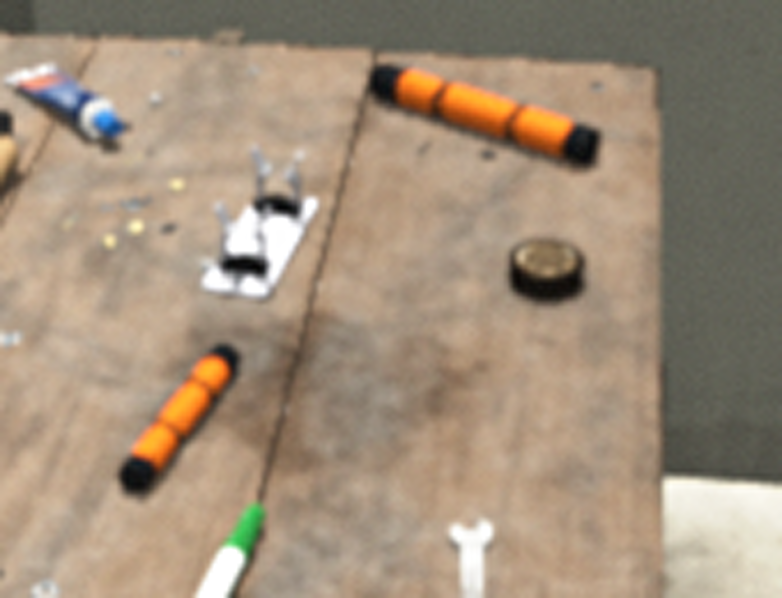

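```bash
python3 - <<'E'
from h import *
s=load('wrist0'); o=-np.array(s['R']).T@np.array(s['t']); print('cam',o,'fwd',np.array(s['R'])[2])
sc=load('scene0'); 
for a in [(325,243),(514,292),(480,318),(385,222)]: print('rail sc',onplane(sc,225+a[0]/4.6,160+a[1]/4.6,.006).round(3))
sd=load('side0')
for a in [(203,287),(268,297),(318,203),]: print('rail sd',onplane(sd,190+a[0]/4.6,120+a[1]/4.6,.006).round(3))
for a in [(258,508),(140,475),(222,358)]: print('tip/ends',onplane(sd,190+a[0]/4.6,120+a[1]/4.6,.01).round(3))
for a in [(110,130),(232,192)]: print('ends sc',onplane(sc,225+a[0]/4.6,160+a[1]/4.6,.01).round(3))
E
```

```text
cam [0.13789418 0.61303531 0.37436156] fwd [ 0.26224248 -0.09307416 -0.96050304]
rail sc [ 0.528 -0.152  0.006]
rail sc [ 0.552 -0.288  0.006]
rail sc [ 0.508 -0.283  0.006]
rail sc [ 0.58  -0.172  0.006]
rail sd [ 0.572 -0.148  0.006]
rail sd [ 0.526 -0.141  0.006]
rail sd [ 0.51  -0.272  0.006]
tip/ends [0.496 0.092 0.01 ]
tip/ends [0.569 0.069 0.01 ]
tip/ends [ 0.543 -0.058  0.01 ]
ends sc [0.565 0.07  0.01 ]
ends sc [ 0.542 -0.063  0.01 ]
```

Candidates: small orange torch at scene (260,194) / side (229,209), measured length ~138 mm; the larger torch at scene (358,264); orange clutter on the floor at scene (61,239). The crop confirms the small one, centred near (0.555, 0.005). The rail is at scene (317,218), centred near (0.542, -0.215). I'll go and hover over the torch.

Request:
{"api": "drive_tool", "payload": {"deltas": [-52.3, -43.8, 0, 84, -52.3, -43.8, 0, 84, -52.3, -43.8, 0, 84, -52.3, -43.8, 0, 84, -52.3, -43.8, 0, 84, -52.3, -43.8, 0, 84, -52.3, -43.8, 0, 84, -52.3, -43.8, 0, 84, -52.3, -43.8, 0, 84, -52.3, -43.8, 0, 84, -52.3, -43.8, 0, 84, -52.3, -43.8, 0, 84], "hand": 8.5, "squeeze": 80}}

```text
t: 1.35
tcp_pos: [0.5134, 0.0737, 0.2311]
tool_rot: [0.783, 0.621, -0.001, 0.0]
force: [-0.0, 0.0, 0.0]
finger_gap: 0.994
```

Request:
{"api": "drive_tool", "payload": {"deltas": [-3, 3, 0, 0, -5.7, 5.6, 0, 0, -5.7, 5.6, 0, 0, -5.7, 5.6, 0, 0, -5.7, 5.6, 0, 0]}}

```text
t: 1.85
tcp_pos: [0.5537, 0.0064, 0.2307]
tool_rot: [0.783, 0.622, -0.001, -0.001]
force: [0.9, -0.9, -0.6]
finger_gap: 0.998
```

```bash
python3 - <<'E'
from h import *
s=snap('wrist','wrist1'); print(manip.sense()['tcp_pos'],manip.sense()['t'])
cv2.imwrite('pics/wrist1b.png',cv2.resize(cv2.imread('pics/wrist1.png'),None,fx=1.5,fy=1.5,interpolation=cv2.INTER_CUBIC))
E
```

```text
[0.55375138 0.0067038  0.23085637] 1.9
```

View pics/wrist1b.png

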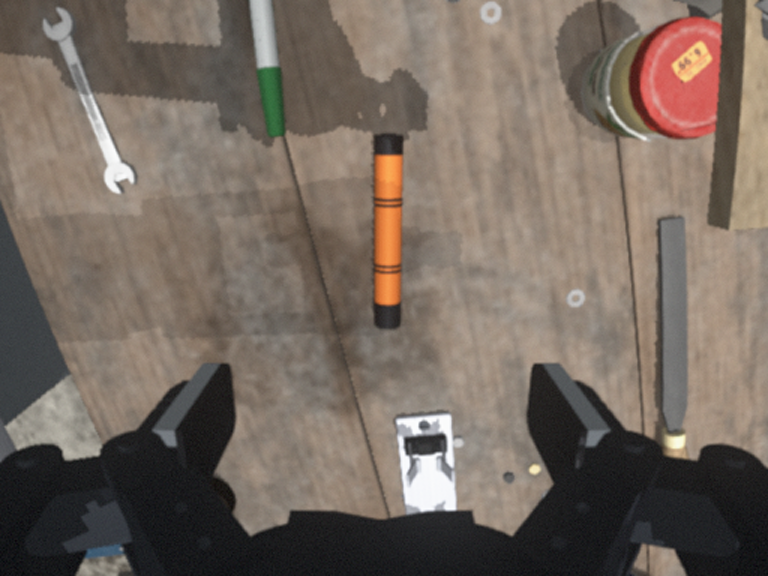

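Wrist picture (zoomed ×1.5): torch vertical at (388,230), ends at y≈133 and 327; marker's green tip at (275,130); rail's near end at (425,415), only partly seen.

```bash
cat > meas.py <<'E'
from h import *
def torch(s,zc,box=None):
    hsv=cv2.cvtColor(s['frame'],cv2.COLOR_RGB2HSV)
    m=cv2.inRange(hsv,(5,150,110),(22,255,255))
    m=cv2.morphologyEx(m,cv2.MORPH_CLOSE,np.ones((9,9)))
    k,l,st,c=cv2.connectedComponentsWithStats(m)
    out=[]
    for i in range(1,k):
        if st[i,4]<100: continue
        vs,us=np.where(l==i); W=np.array([onplane(s,u,v,zc)[:2] for u,v in zip(us,vs)])
        w,V=np.linalg.eigh(np.cov(W.T)); a=V[:,1]*np.sign(V[1,1]); pr=(W-W.mean(0))@a; pn=(W-W.mean(0))@V[:,0]
        out.append((st[i],(W.mean(0)+a*(pr.max()+pr.min())/2).round(4),'len',np.ptp(pr).round(3),'wid',np.ptp(pn).round(3),'ang',np.degrees(np.arctan2(a[1],a[0])).round(2)))
    return out
E
python3 - <<'E'
from meas import *
s=load('wrist1')
for o in torch(s,.01): print(o)
a=onplane(s,388/1.5,134/1.5,.01);b=onplane(s,387/1.5,327/1.5,.01);print(a,b,(a+b)/2,np.linalg.norm(a-b))
st=manip.sense();q=st['tool_rot'];from scipy.spatial.transform import Rotation as Ro
R=Ro.from_quat(q).as_matrix();print(R, np.degrees(np.arctan2(R[1,0],R[0,0])))
E
```

```text
(array([ 250,  103,   18,  101, 1767], dtype=int32), array([0.5585, 0.0066]), 'len', np.float64(0.111), 'wid', np.float64(0.019), 'ang', np.float64(76.66))
[0.57445698 0.07431736 0.01      ] [ 0.54161156 -0.06538306  0.01      ] [0.55803427 0.00446715 0.01      ] 0.1435096777864919
[[ 2.26190958e-01  9.74079590e-01 -2.56954834e-03]
 [ 9.74082252e-01 -2.26193225e-01 -6.25117390e-04]
 [-1.19012852e-03 -2.36155553e-03 -9.99996503e-01]] 76.9270699077956
```

Request:
{"api": "drive_tool", "payload": {"deltas": [-4, 1, 0, 0, -9, 2, 0, 0, -14, 3, 0, 0, -19, 3.5, 0, 0, -21.7, 3.8, 0, 0, -21.7, 3.8, 0, 0, -21.7, 3.8, 0, 0]}}

```text
t: 2.6
tcp_pos: [0.5413, -0.2122, 0.231]
tool_rot: [0.783, 0.622, -0.001, -0.001]
force: [-0.2, 0.7, 0.3]
finger_gap: 0.993
```

```bash
python3 - <<'E'
from h import *
s=snap('wrist','wrist2'); print(manip.sense()['tcp_pos'],manip.sense()['t'])
cv2.imwrite('pics/wrist2b.png',cv2.resize(cv2.imread('pics/wrist2.png')[60:260,130:390],None,fx=3,fy=3,interpolation=cv2.INTER_CUBIC))
E
```

```text
[ 0.54134414 -0.21138917  0.2309448 ] 2.65
```

View pics/wrist2b.png

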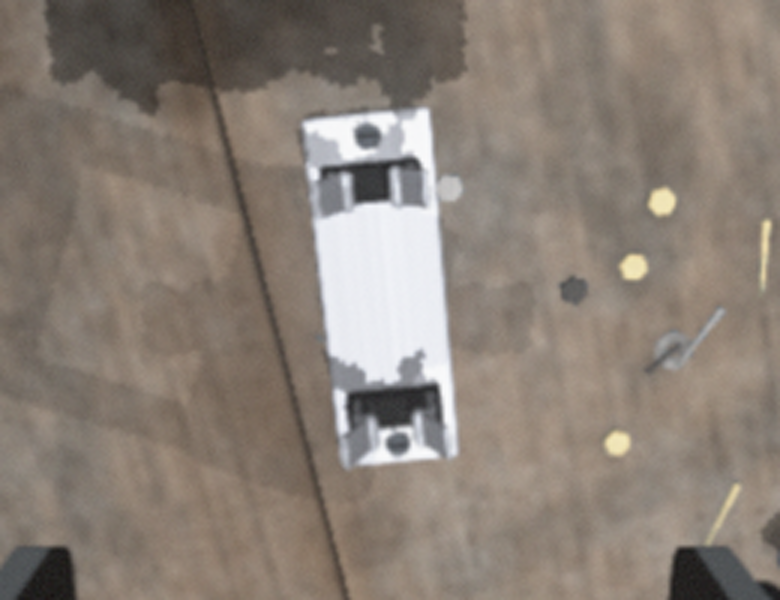

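Rail fully visible: corners in the ×3 crop at about (303,117), (429,107), (456,457), (342,467).

```bash
python3 - <<'E'
from meas import *
s=load('wrist2')
C=[(303,117),(429,107),(456,457),(342,467)]
P=np.array([onplane(s,130+(u+.5)/3-.5,60+(v+.5)/3-.5,.006)[:2] for u,v in C]);print(P.round(4))
c=P.mean(0);ax=(P[0]+P[1]-P[2]-P[3]);L=np.linalg.norm(ax)/2
ang=np.degrees(np.arctan2(ax[1],ax[0]));print(c,L,ang,'wid',np.linalg.norm(P[0]-P[1]),np.linalg.norm(P[2]-P[3]))
# mask-based: low-saturation pixels
hsv=cv2.cvtColor(s['frame'],cv2.COLOR_RGB2HSV)
m=np.zeros((384,512),np.uint8);m[85:222,222:290]=255
mm=cv2.inRange(hsv,(0,0,110),(180,45,255))&m
mm=cv2.morphologyEx(mm,cv2.MORPH_CLOSE,np.ones((11,11)));mm=cv2.morphologyEx(mm,cv2.MORPH_OPEN,np.ones((9,9)))
vs,us=np.where(mm>0);W=np.array([onplane(s,u,v,.006)[:2] for u,v in zip(us,vs)],np.float32)
print('minrect',cv2.minAreaRect(W*1000))
# depth of rail middle & clip tops
Q=cloud(s);ys=Q[...,2]
n=(Q[...,:2]-c)@(ax/np.linalg.norm(ax)/1.0)
t=(Q[...,:2]-c)@np.array([-ax[1],ax[0]])/np.linalg.norm(ax)
sel=(abs(n)<.07)&(abs(t)<.03)&(ys>.035)&(ys<.07)
for sg in (1,-1):
    k=sel&(n*sg>0);
    if k.sum(): 
        for side in (1,-1):
            kk=k&(t*side>0); print('clip',sg,side,kk.sum(),n[kk].mean().round(4),t[kk].mean().round(4),t[kk].min().round(4),t[kk].max().round(4),ys[kk].max().round(3))
k=(abs(n)<.025)&(abs(t)<.015);print('rail z',np.median(ys[k]))
k=(abs(n)<.06)&(abs(t)>.035)&(abs(t)<.06);print('bench z',np.median(ys[k]))
E
```

```text
[[ 0.5308 -0.1466]
 [ 0.575  -0.1534]
 [ 0.5573 -0.2843]
 [ 0.5133 -0.2783]]
[ 0.54409217 -0.21565111] 0.13244373693566314 82.35563563320098 wid 0.04475204865970727 0.04439851217083596
minrect ((543.451171875, -213.8789520263672), (155.35223388671875, 72.39292907714844), 78.46701049804688)
clip 1 1 183 0.0422 0.0128 0.0066 0.0189 0.058
clip 1 -1 177 0.0424 -0.0118 -0.0179 -0.0055 0.058
clip -1 1 160 -0.0414 0.0124 0.0063 0.0183 0.059
clip -1 -1 158 -0.0412 -0.0122 -0.0182 -0.006 0.058
rail z 0.3127311696802284
bench z 0.2830809755262852
```

Request:
{"api": "drive_tool", "payload": {"deltas": [4, -0.5, 0, 0, 9, -1.5, 0, 0, 14, -2.2, 0, 0, 18, -2.8, 0, 0, 21.6, -3.3, 3, 0, 21.6, -3.3, 7, 0, 21.6, -3.3, 11, 0, 21.6, -3.3, 15, 0, 21.6, -3.3, 17, 0, 21.6, -3.3, 17, 0, 21.6, -3.3, 17, 0], "hand": 5}}

```text
t: 3.75
tcp_pos: [0.557, 0.0082, 0.0614]
tool_rot: [0.782, 0.623, -0.001, -0.001]
force: [1.1, -0.0, 0.9]
finger_gap: 0.588
```

```bash
python3 - <<'E'
from meas import *
s=snap('wrist','wrist3');
for o in torch(s,.01): print(o)
st=manip.sense();print(st['tcp_pos'],st['t'],st['finger_gap'])
E
```

```text
(array([ 241,  120,   34,  174, 5533], dtype=int32), array([0.558 , 0.0048]), 'len', np.float64(0.114), 'wid', np.float64(0.019), 'ang', np.float64(76.54))
[0.55785394 0.00768394 0.06219135] 3.8 0.5876467961540914
```

View pics/wrist3.png

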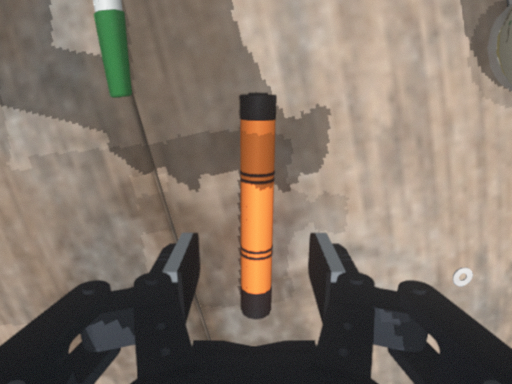

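The torch lies midway between the fingers (column 257, marker tip at (120,95), well clear). Descend, then close.

Request:
{"api": "drive_tool", "payload": {"deltas": [-0.3, 0, 2, 0, -0.3, 0, 4, 0, -0.3, 0, 5.5, 0, -0.3, 0, 5.8, 0, -0.3, 0, 5.8, 0]}}

```text
t: 4.3
tcp_pos: [0.5574, 0.0048, 0.0046]
tool_rot: [0.782, 0.623, -0.0, -0.0]
force: [-0.8, -0.1, 0.0]
finger_gap: 0.588
```

Request:
{"api": "drive_tool", "payload": {"deltas": [0, 0, 0, 0, 0, 0, 0, 0, 0, 0, 0, 0, 0, 0, 0, 0, 0, 0, 0, 0, 0, 0, 0, 0], "hand": 0.5, "squeeze": 80}}

```text
t: 4.9
tcp_pos: [0.5582, 0.0047, 0.0058]
tool_rot: [0.782, 0.623, 0.0, 0.0]
force: [-0.2, 0.4, 7.1]
finger_gap: 0.196
```

Request:
{"api": "drive_tool", "payload": {"deltas": [0, 0, -1, 0, 0, 0, -3, 0, 0, 0, -6, 0, 0, 0, -10, 0, 0, 0, -10, 0, 0, 0, -10, 0]}}

```text
t: 5.5
tcp_pos: [0.5586, 0.0047, 0.1073]
tool_rot: [0.782, 0.623, 0.001, 0.001]
force: [-1.0, -0.7, -1.5]
finger_gap: 0.199
```

```bash
python3 - <<'E'
from meas import *
s=snap('wrist','wrist4');st=manip.sense();z=st['tcp_pos'][2]
for zz in (z+.004,z+.008): 
  for o in torch(s,zz): print(o)
print(st['tcp_pos'],st['t'],st['finger_gap'])
for n in ('side','scene'):
  b=snap(n,n+'4');u,v=proj(b,st['tcp_pos']).astype(int);print(u,v)
  cv2.imwrite(f'pics/{n}4c.png',cv2.cvtColor(cv2.resize(b['frame'][max(0,v-60):v+60,u-70:u+70],None,fx=5,fy=5,interpolation=cv2.INTER_CUBIC),cv2.COLOR_RGB2BGR))
E
```

```text
(array([ 231,  124,   48,  223, 9354], dtype=int32), array([0.5589, 0.005 ]), 'len', np.float64(0.113), 'wid', np.float64(0.02), 'ang', np.float64(76.86))
(array([ 231,  124,   48,  223, 9354], dtype=int32), array([0.5594, 0.007 ]), 'len', np.float64(0.11), 'wid', np.float64(0.019), 'ang', np.float64(76.86))
[0.55766411 0.00482543 0.10604727] 5.55 0.19750213931760727
227 180
262 169
```

View pics/wrist4.png

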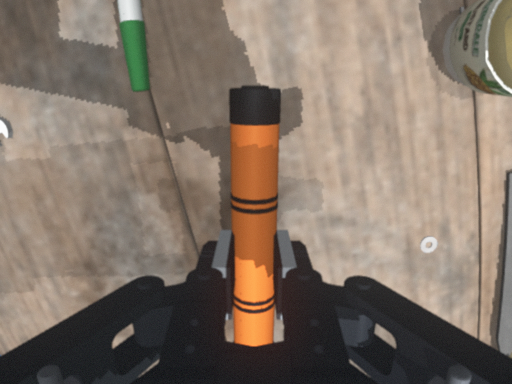

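View pics/side4c.png

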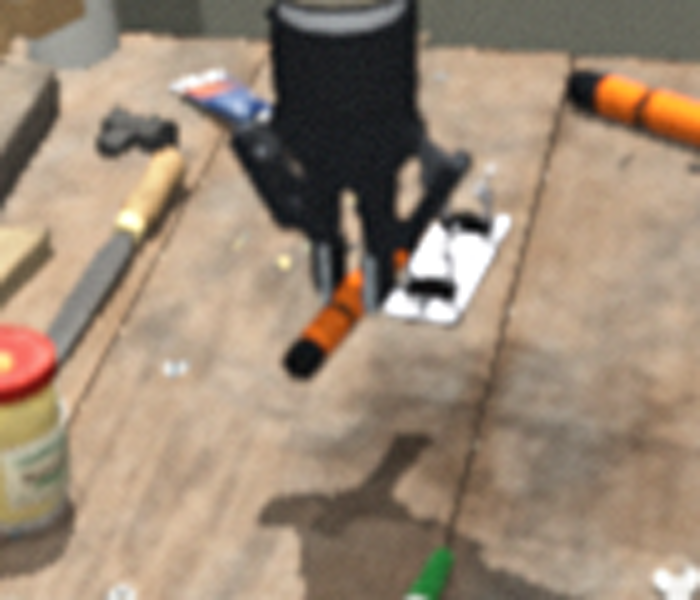

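View pics/scene4c.png

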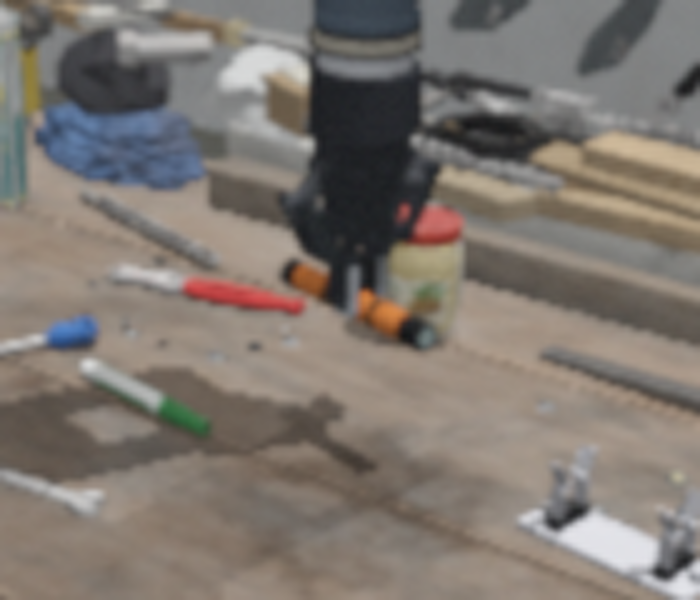

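```bash
cat > pitch.py <<'E'
from meas import *
from scipy.spatial.transform import Rotation as Ro
def pitch(s,st,lo=.01):
    R=Ro.from_quat(st['tool_rot']).as_matrix();p=np.array(st['tcp_pos'])
    hsv=cv2.cvtColor(s['frame'],cv2.COLOR_RGB2HSV)
    m=(cv2.inRange(hsv,(5,150,60),(22,255,255))>0)&(s['depth']>0)
    L=(cloud(s)-p)@R  # tool frame
    Q=L[m]; Q=Q[(abs(Q[:,0])<.08)&(abs(Q[:,1])<.02)]
    print('x range',Q[:,0].min(),Q[:,0].max())
    for a in np.arange(-.06,.08,.01):
        k=(Q[:,0]>=a)&(Q[:,0]<a+.01)
        if k.sum()>20:
            t=Q[k]; print('x %.3f top z(tool) %.4f  y mid %.4f  n %d'%(a+.005,np.percentile(t[:,2],10),(t[:,1].min()+t[:,1].max())/2,k.sum()))
E
python3 - <<'E'
from pitch import *
pitch(load('wrist4'),manip.sense())
E
```

```text
x range -0.049669923387589736 0.05799709763047287
x -0.045 top z(tool) -0.0176  y mid 0.0015  n 341
x -0.035 top z(tool) -0.0179  y mid 0.0018  n 673
x -0.025 top z(tool) -0.0180  y mid 0.0018  n 515
x -0.015 top z(tool) -0.0180  y mid 0.0019  n 765
x -0.005 top z(tool) -0.0181  y mid 0.0018  n 827
x 0.005 top z(tool) -0.0181  y mid 0.0019  n 870
x 0.015 top z(tool) -0.0180  y mid 0.0019  n 962
x 0.025 top z(tool) -0.0180  y mid 0.0019  n 694
x 0.035 top z(tool) -0.0180  y mid 0.0020  n 1098
x 0.045 top z(tool) -0.0180  y mid 0.0021  n 1169
x 0.055 top z(tool) -0.0181  y mid 0.0024  n 971
```

Torch is held level and along the tool's x (slope <0.2°), centred at the TCP. Carry it above the rail at this height, turning −5.5°.

Request:
{"api": "drive_tool", "payload": {"deltas": [-4, 0.6, 0, -1, -8.5, 1.4, 0, -2, -13, 2.2, 0, -4, -17, 2.9, 0, -5.5, -20, 3.4, 0, -5.5, -21.8, 3.6, 0, -5.5, -21.8, 3.6, 0, -5.5, -21.8, 3.6, 0, -5.5, -21.8, 3.6, 0, -5.5]}}

```text
t: 6.55
tcp_pos: [0.5429, -0.2136, 0.1042]
tool_rot: [0.751, 0.661, -0.001, -0.002]
force: [-0.4, 0.3, -0.2]
finger_gap: 0.196
```

```bash
python3 - <<'E'
from pitch import *
s=snap('wrist','wrist5');st=manip.sense();z=st['tcp_pos'][2]
print(st['tcp_pos'],st['t'],st['finger_gap'],np.degrees(Ro.from_quat(st['tool_rot']).as_matrix()[:2,0]@[0,0]))
R=Ro.from_quat(st['tool_rot']).as_matrix();print('yaw',np.degrees(np.arctan2(R[1,0],R[0,0])), R[:,2])
for o in torch(s,z+.006): print(o)
for n in ('side','scene'):
  b=snap(n,n+'5');u,v=proj(b,st['tcp_pos']).astype(int);print(u,v)
  cv2.imwrite(f'pics/{n}5c.png',cv2.cvtColor(cv2.resize(b['frame'][max(0,v-50):v+70,u-70:u+70],None,fx=5,fy=5,interpolation=cv2.INTER_CUBIC),cv2.COLOR_RGB2BGR))
E
```

```text
[ 0.54308375 -0.21360287  0.10436941] 6.6 0.19556621335146843 0.0
yaw 82.71792573758675 [-0.00285414  0.00161641 -0.99999462]
(array([ 231,  124,   48,  223, 9215], dtype=int32), array([ 0.5434, -0.2115]), 'len', np.float64(0.11), 'wid', np.float64(0.019), 'ang', np.float64(82.43))
245 144
317 190
```

View pics/wrist5.png

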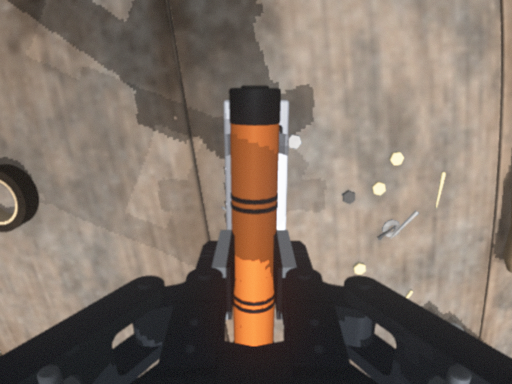

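View pics/side5c.png

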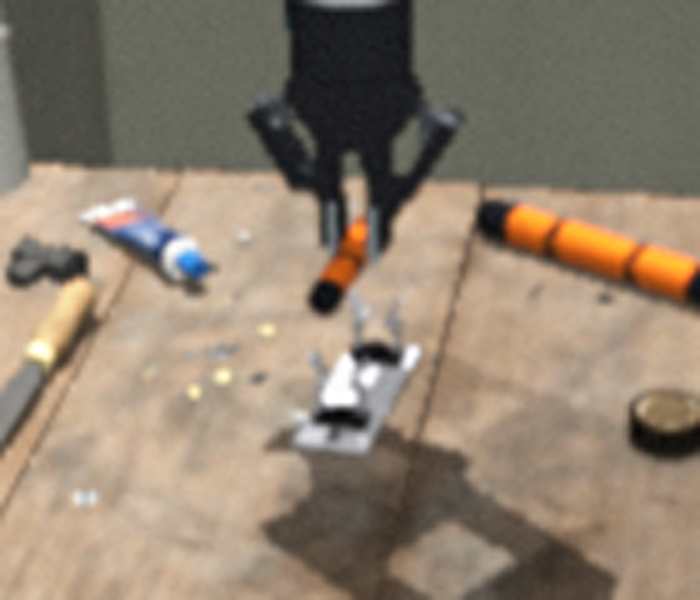

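View pics/scene5c.png

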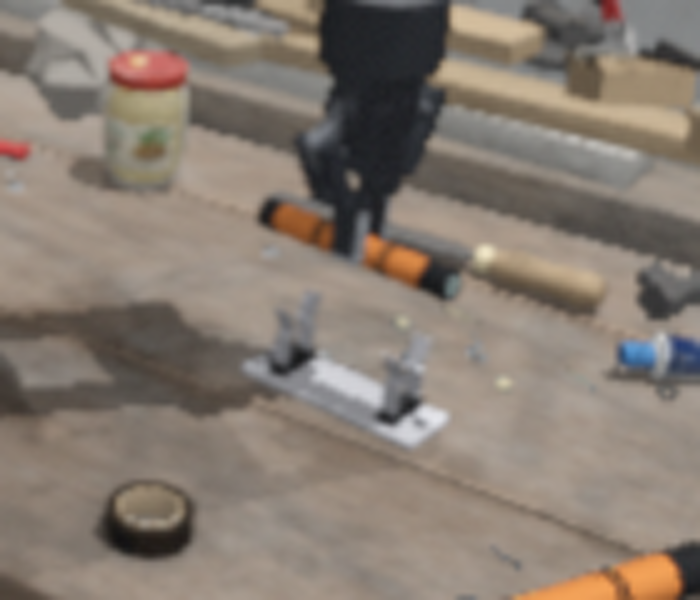

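```bash
python3 - <<'E'
from pitch import *
s=load('wrist5')
cv2.imwrite('pics/w5c.png',cv2.cvtColor(cv2.resize(s['frame'][85:245,200:320],None,fx=3.7,fy=3.7,interpolation=cv2.INTER_CUBIC),cv2.COLOR_RGB2BGR))
pitch(s,manip.sense())
E
```

```text
x range -0.0498035423105267 0.05821547094075331
x -0.045 top z(tool) -0.0148  y mid -0.0008  n 318
x -0.035 top z(tool) -0.0149  y mid -0.0006  n 666
x -0.025 top z(tool) -0.0150  y mid -0.0005  n 532
x -0.015 top z(tool) -0.0150  y mid -0.0004  n 747
x -0.005 top z(tool) -0.0149  y mid -0.0004  n 819
x 0.005 top z(tool) -0.0150  y mid -0.0004  n 843
x 0.015 top z(tool) -0.0151  y mid -0.0001  n 960
x 0.025 top z(tool) -0.0150  y mid -0.0004  n 600
x 0.035 top z(tool) -0.0150  y mid -0.0002  n 1064
x 0.045 top z(tool) -0.0150  y mid -0.0002  n 1142
x 0.055 top z(tool) -0.0150  y mid 0.0000  n 987
```

View pics/w5c.png

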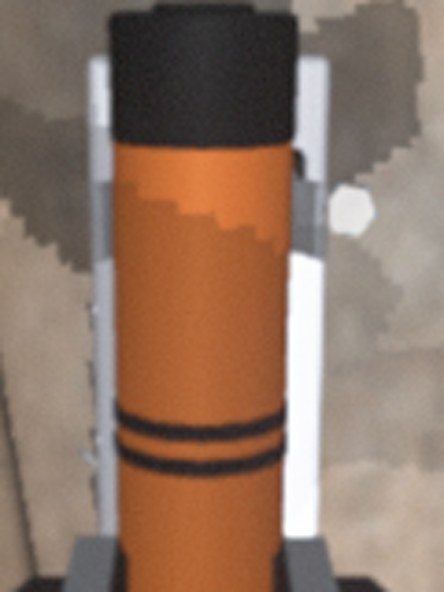

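```bash
python3 - <<'E'
from pitch import *
s=load('wrist5');st=manip.sense();R=Ro.from_quat(st['tool_rot']).as_matrix();p=np.array(st['tcp_pos'])
f=lambda u,v,z:R.T@(onplane(s,200+(u+.5)/3.7-.5,85+(v+.5)/3.7-.5,z)-p)
for v,l,r in [(60,90,328),(500,104,317)]:
    a=f(l,v,.006);b=f(r,v,.006);print('rail',a.round(4),b.round(4),((a+b)/2).round(4))
for v,l,r in [(180,113,290),(380,116,286),(500,117,283)]:
    a=f(l,v,p[2]+.006);b=f(r,v,p[2]+.006);print('torch',a.round(4),b.round(4),((a+b)/2).round(4))
a=f(205,12,p[2]+.006+.01);print('torch front end upper',a)
E
```

```text
rail [ 0.0635 -0.0213  0.0988] [0.0635 0.0237 0.0987] [0.0635 0.0012 0.0987]
rail [-0.0254 -0.0205  0.0987] [-0.0254  0.0237  0.0986] [-0.0254  0.0016  0.0987]
torch [ 0.0537 -0.0098 -0.0059] [ 0.0537  0.0096 -0.006 ] [ 0.0537 -0.0001 -0.006 ]
torch [ 0.0309 -0.0099 -0.006 ] [ 0.0309  0.0095 -0.006 ] [ 0.0309 -0.0002 -0.006 ]
torch [ 0.0161 -0.0101 -0.006 ] [ 0.0162  0.0095 -0.006 ] [ 0.0162 -0.0003 -0.006 ]
torch front end upper [ 0.07157239  0.00023709 -0.01595238]
```

Request:
{"api": "drive_tool", "payload": {"deltas": [-0.2, 0.15, 1, 0, -0.2, 0.15, 2.5, 0, -0.2, 0.15, 4, 0, -0.2, 0.15, 5, 0, -0.2, 0.15, 5, 0, -0.2, 0.15, 5, 0], "squeeze": 110}}

```text
t: 7.3
tcp_pos: [0.5446, -0.216, 0.0544]
tool_rot: [0.75, 0.661, -0.001, -0.001]
force: [0.4, -0.7, -0.5]
finger_gap: 0.186
```

```bash
python3 - <<'E'
from pitch import *
st=manip.sense();print(st['tcp_pos'],st['force'],st['ft_torque'],st['t'])
for n in ('side','scene'):
  b=snap(n,n+'6');u,v=proj(b,st['tcp_pos']).astype(int);print(u,v)
  cv2.imwrite(f'pics/{n}6c.png',cv2.cvtColor(cv2.resize(b['frame'][max(0,v-40):v+40,u-50:u+50],None,fx=7,fy=7,interpolation=cv2.INTER_CUBIC),cv2.COLOR_RGB2BGR))
E
```

```text
[ 0.54461014 -0.21599585  0.0544274 ] [ 0.38438214 -0.69402027 -0.46368246] [ 0.01589859 -0.00556428  0.00458097] 7.3
245 158
316 204
```

View pics/side6c.png

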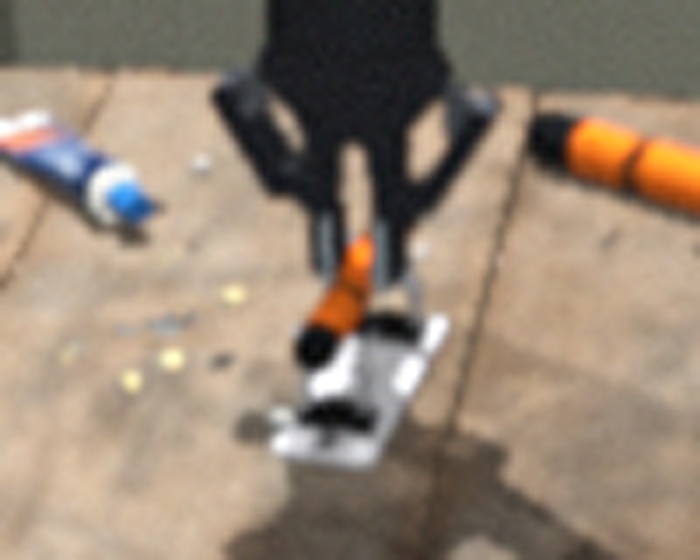

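View pics/scene6c.png

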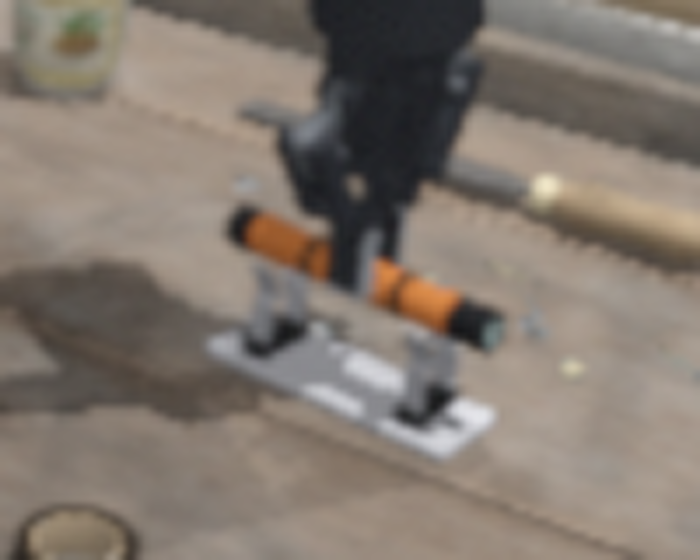

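The torch sits right over both clips (scene crop: clips at (280,300) and (430,365), torch above each). Press down.

Request:
{"api": "drive_tool", "payload": {"deltas": [0, 0, 0.6, 0, 0, 0, 1.2, 0, 0, 0, 1.6, 0, 0, 0, 2, 0, 0, 0, 2.4, 0, 0, 0, 2.4, 0]}}

```text
t: 8.0
tcp_pos: [0.5462, -0.2165, 0.0361]
tool_rot: [0.751, 0.66, 0.001, 0.001]
force: [-5.2, 8.8, 41.0]
finger_gap: 0.058
```

Finger gap fell to 5 mm: the torch slipped in the grip. Look before continuing.

```bash
python3 - <<'E'
from pitch import *
st=manip.sense();print(st['tcp_pos'],st['force'],st['ft_torque'],st['t'],st['finger_gap'])
w=snap('wrist','wrist7')
pitch(w,st)
for o in torch(w,.04): print(o)
for n in ('side','scene'):
  b=snap(n,n+'7');u,v=proj(b,st['tcp_pos']).astype(int);print(u,v)
  cv2.imwrite(f'pics/{n}7c.png',cv2.cvtColor(cv2.resize(b['frame'][max(0,v-40):v+40,u-50:u+50],None,fx=7,fy=7,interpolation=cv2.INTER_CUBIC),cv2.COLOR_RGB2BGR))
E
```

```text
[ 0.5462492  -0.21645279  0.03613072] [-5.19775106  8.76933903 41.0143422 ] [ 1.30555783  0.80817747 -0.02762627] 8.0 0.058065838155543524
x range -0.056202619817865604 0.0527174136405479
x -0.055 top z(tool) -0.0028  y mid 0.0002  n 195
x -0.045 top z(tool) -0.0029  y mid -0.0012  n 312
x -0.035 top z(tool) -0.0030  y mid -0.0003  n 209
x -0.025 top z(tool) -0.0030  y mid 0.0001  n 171
x -0.015 top z(tool) -0.0034  y mid -0.0009  n 234
x -0.005 top z(tool) -0.0236  y mid -0.0008  n 292
x 0.005 top z(tool) -0.0035  y mid -0.0003  n 303
x 0.015 top z(tool) -0.0029  y mid -0.0001  n 611
x 0.025 top z(tool) -0.0028  y mid 0.0002  n 671
x 0.035 top z(tool) -0.0029  y mid 0.0004  n 774
x 0.045 top z(tool) -0.0030  y mid 0.0008  n 737
x 0.055 top z(tool) -0.0028  y mid 0.0006  n 257
(array([ 234,  133,   43,  212, 5205], dtype=int32), array([ 0.5459, -0.2167]), 'len', np.float64(0.107), 'wid', np.float64(0.018), 'ang', np.float64(82.62))
245 163
316 208
```

View pics/wrist7.png

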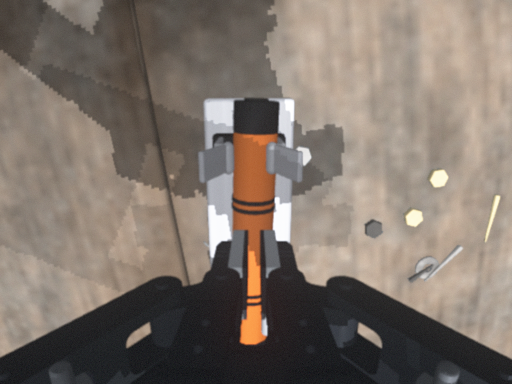

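View pics/side7c.png

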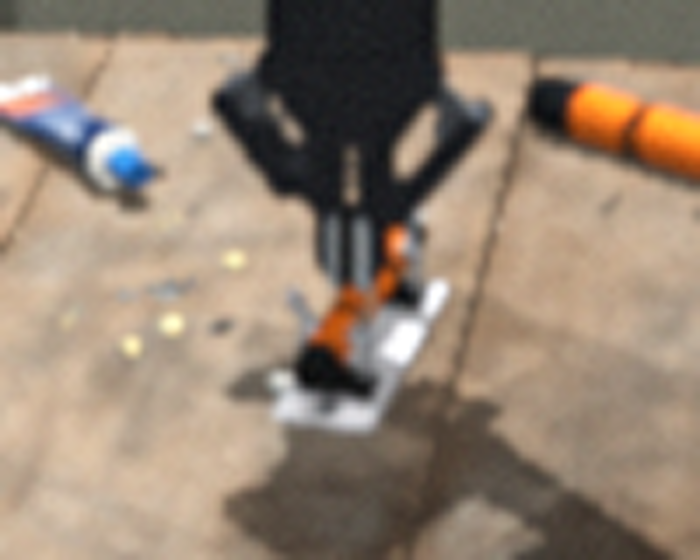

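View pics/scene7c.png

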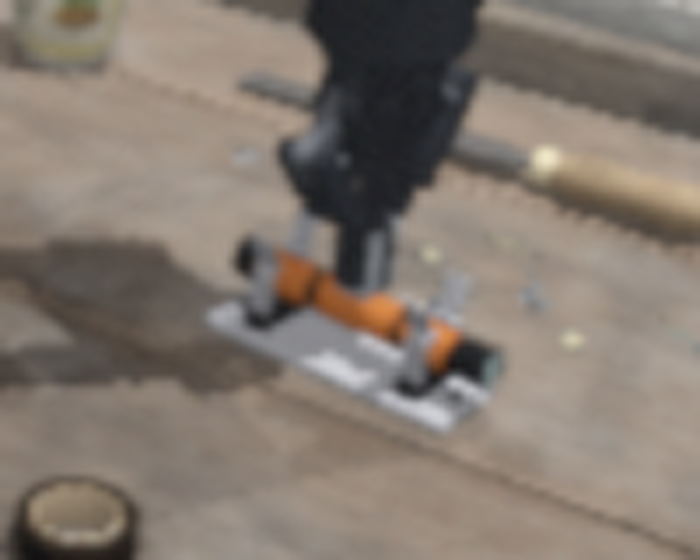

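Depth puts the torch top at z≈0.039 (axis ≈0.029), i.e. it's in the clips, with the fingers squeezed off onto its top. Lift off.

Request:
{"api": "drive_tool", "payload": {"deltas": [0, 0, -0.5, 0, 0, 0, -1.5, 0, 0, 0, -3, 0, 0, 0, -6, 0, 0, 0, -10, 0, 0, 0, -14, 0, 0, 0, -18, 0, 0, 0, -18, 0], "squeeze": 20}}

```text
t: 8.95
tcp_pos: [0.5501, -0.2182, 0.2234]
tool_rot: [0.751, 0.66, 0.004, 0.009]
force: [-0.2, -1.0, -1.0]
finger_gap: 0.059
```

```bash
python3 - <<'E'
from pitch import *
st=manip.sense();print(st['tcp_pos'],st['force'],st['t'],st['finger_gap'])
w=snap('wrist','wrist8');cv2.imwrite('pics/wrist8b.png',cv2.resize(cv2.imread('pics/wrist8.png')[60:260,130:390],None,fx=3,fy=3,interpolation=cv2.INTER_CUBIC))
for o in torch(w,.028): print(o)
Q=cloud(w);hsv=cv2.cvtColor(w['frame'],cv2.COLOR_RGB2HSV)
m=(cv2.inRange(hsv,(5,150,60),(22,255,255))>0)&(w['depth']>0);P=Q[m];c=np.array([.5441,-.2157]);a=np.radians(82.36);d=np.array([np.cos(a),np.sin(a)])
P=P[np.linalg.norm(P[:,:2]-c,axis=1)<.08];n=(P[:,:2]-c)@d
for k in np.arange(-.06,.06,.02):
    t=P[(n>=k)&(n<k+.02)]
    if len(t)>10: print(k,np.percentile(t[:,2],90).round(4))
n=(Q[...,:2]-c)@d;t=(Q[...,:2]-c)@np.array([-d[1],d[0]])
k=(abs(n)<.06)&(abs(t)>.03)&(abs(t)<.06)&(w['depth']>0);print('bench',np.median(Q[k][:,2]))
k=(abs(n)<.03)&(abs(t)>.014)&(abs(t)<.02)&(w['depth']>0);print('rail',np.median(Q[k][:,2]))
for n in ('side','scene'):
  b=snap(n,n+'8');u,v=proj(b,[.544,-.216,.028]).astype(int)
  cv2.imwrite(f'pics/{n}8c.png',cv2.cvtColor(cv2.resize(b['frame'][max(0,v-40):v+40,u-50:u+50],None,fx=7,fy=7,interpolation=cv2.INTER_CUBIC),cv2.COLOR_RGB2BGR))
E
```

```text
[ 0.55014566 -0.21817276  0.22342895] [-0.19591638 -1.02414134 -0.98042356] 8.95 0.05939082815983345
(array([ 236,  106,   21,  107, 1679], dtype=int32), array([ 0.5451, -0.219 ]), 'len', np.float64(0.111), 'wid', np.float64(0.019), 'ang', np.float64(81.08))
(array([ 93, 297,  16,  13, 102], dtype=int32), array([ 0.3471, -0.3668]), 'len', np.float64(0.025), 'wid', np.float64(0.009), 'ang', np.float64(31.47))
(array([136, 322,  16,  14, 133], dtype=int32), array([ 0.3944, -0.4099]), 'len', np.float64(0.023), 'wid', np.float64(0.015), 'ang', np.float64(30.93))
-0.06 0.0396
-0.039999999999999994 0.0395
-0.01999999999999999 0.0399
1.3877787807814457e-17 0.0404
0.020000000000000018 0.0395
0.04000000000000002 0.0392
bench 0.2949786535844399
rail 0.2913273469027484
```

View pics/wrist8b.png

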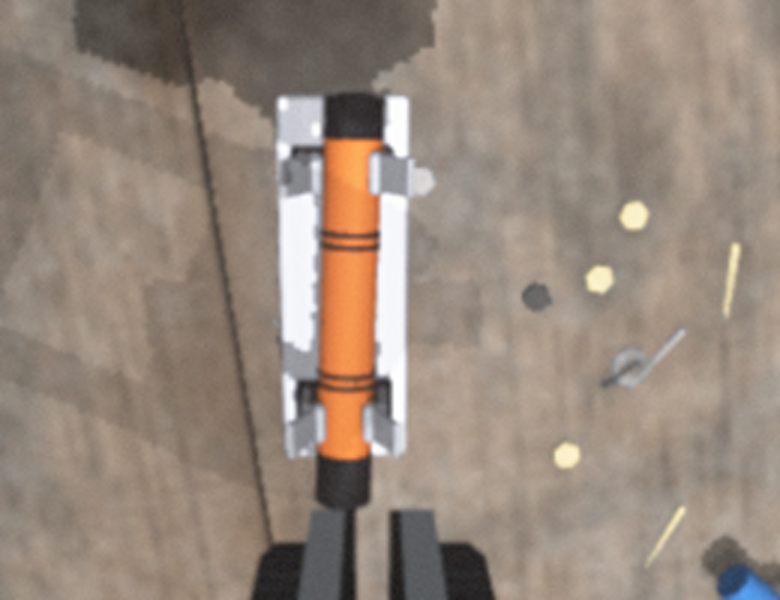

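View pics/side8c.png

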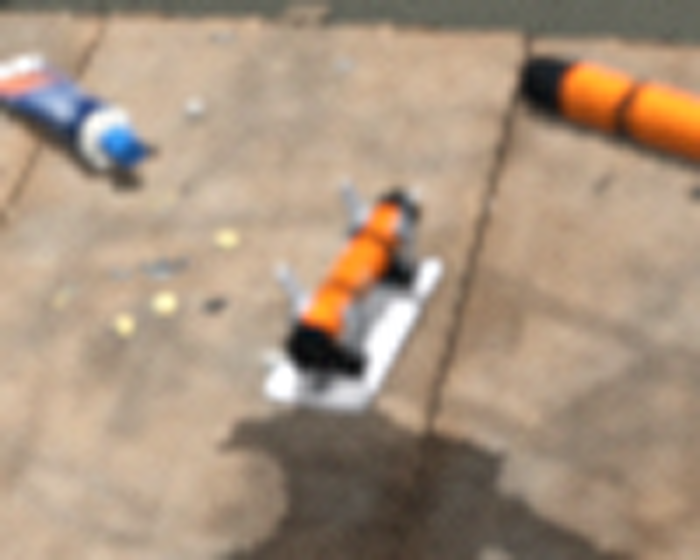

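View pics/scene8c.png

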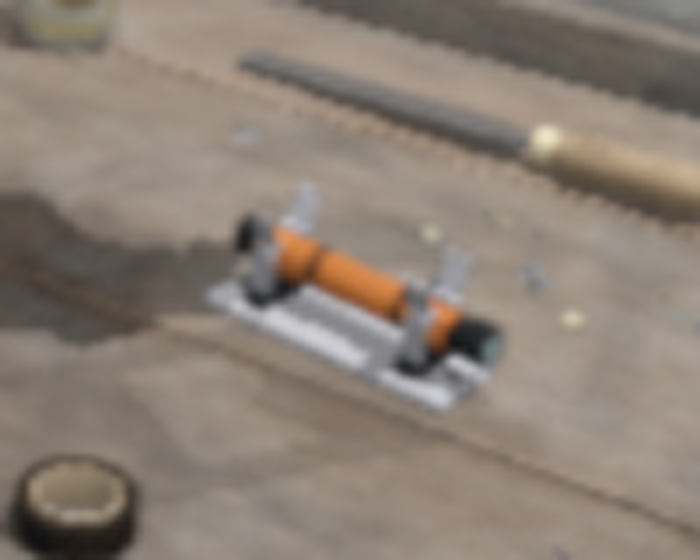

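Both clips appear around the torch (×3 crop: clip fingers at (300,175)/(390,175) and (305,430)/(380,430)). Let the arm settle, then check height and clip closure against local references.

Request:
{"api": "drive_tool", "payload": {"deltas": [0, 0, -1, 0, 0, 0, -1, 0, 0, 0, -1, 0, 0, 0, -1, 0]}}

```text
t: 9.5
tcp_pos: [0.5459, -0.2156, 0.2261]
tool_rot: [0.751, 0.66, 0.002, 0.001]
force: [-0.2, 0.6, 0.4]
finger_gap: 0.06
```

```bash
python3 - <<'E'
from pitch import *
st=manip.sense();print(st['tcp_pos'],st['force'],st['t'])
c=np.array([.5441,-.2157]);a=np.radians(82.36);d=np.array([np.cos(a),np.sin(a)]);e=np.array([d[1],-d[0]])
for nm in ('wrist','side','scene'):
    w=snap(nm,nm+'9');Q=cloud(w);hsv=cv2.cvtColor(w['frame'],cv2.COLOR_RGB2HSV)
    n=(Q[...,:2]-c)@d;t=(Q[...,:2]-c)@e;ok=(w['depth']>0)&(Q[...,2]<.08)&(Q[...,2]>-.03)
    b=ok&(abs(n)<.06)&(abs(t)>.032)&(abs(t)<.06);r=ok&(abs(n)<.03)&(abs(t)>.014)&(abs(t)<.02)
    m=ok&(cv2.inRange(hsv,(5,150,60),(22,255,255))>0)&(abs(n)<.06)&(abs(t)<.03)
    print(nm,'bench',np.median(Q[b][:,2]).round(4),'rail',np.median(Q[r][:,2]).round(4),[ (round(float(k),2),np.percentile(Q[m&(n>=k)&(n<k+.02)][:,2],90).round(4)) for k in np.arange(-.06,.06,.02) if (m&(n>=k)&(n<k+.02)).sum()>5])
    sel=ok&(abs(n)<.07)&(abs(t)<.03)&(Q[...,2]>.046)
    for sg in (1,-1):
        for sd in (1,-1):
            k=sel&(n*sg>0)&(t*sd>0)
            if k.sum(): print('  clip',sg,sd,k.sum(),'t',t[k].min().round(4),t[k].max().round(4))
    for o in torch(w,.028)[:4]:
        print('  ',o, 'along/across', ((o[1]-c)@d).round(4),((o[1]-c)@e).round(4))
w=load('wrist9')['frame'];cv2.imwrite('pics/wrist9b.png',cv2.cvtColor(cv2.resize(w[60:260,130:390],None,fx=3,fy=3,interpolation=cv2.INTER_CUBIC),cv2.COLOR_RGB2BGR))
E
```

```text
[ 0.54591991 -0.21561785  0.22607249] [-0.22114735  0.59867631  0.41425695] 9.5
wrist bench 0.0013 rail 0.0074 [(-0.06, np.float64(0.0398)), (-0.04, np.float64(0.0396)), (-0.02, np.float64(0.0393)), (0.0, np.float64(0.0394)), (0.02, np.float64(0.0395)), (0.04, np.float64(0.0395))]
  clip 1 1 115 t 0.014 0.0213
  clip 1 -1 103 t -0.0185 -0.0114
  clip -1 1 88 t 0.0112 0.018
  clip -1 -1 85 t -0.0176 -0.0119
   (array([ 243,  109,   21,  106, 1633], dtype=int32), array([ 0.5452, -0.2189]), 'len', np.float64(0.111), 'wid', np.float64(0.019), 'ang', np.float64(81.19)) along/across -0.003 0.0015
   (array([137, 322,  15,  13, 115], dtype=int32), array([ 0.3874, -0.4071]), 'len', np.float64(0.02), 'wid', np.float64(0.015), 'ang', np.float64(31.84)) along/across -0.2105 -0.1299
side bench 0.0004 rail 0.0068 [(-0.06, np.float64(0.0405)), (-0.04, np.float64(0.0404)), (-0.02, np.float64(0.0396)), (0.0, np.float64(0.0392)), (0.02, np.float64(0.0395)), (0.04, np.float64(0.0387))]
  clip 1 1 10 t 0.0108 0.0197
  clip 1 -1 5 t -0.02 -0.0159
  clip -1 1 8 t 0.0098 0.0151
  clip -1 -1 4 t -0.0193 -0
[... 341 characters left out ...]
 np.float64(0.0358))]
  clip 1 1 12 t 0.0137 0.0196
  clip 1 -1 7 t -0.0222 -0.0171
  clip -1 1 12 t 0.0063 0.0166
  clip -1 -1 8 t -0.0204 -0.0161
   (array([ 64, 138,  13,  15, 115], dtype=int32), array([0.3738, 0.9424]), 'len', np.float64(0.205), 'wid', np.float64(0.037), 'ang', np.float64(67.07)) along/across 1.1252 -0.3228
   (array([ 39, 221,  53,  26, 431], dtype=int32), array([-0.0077,  0.2838]), 'len', np.float64(0.129), 'wid', np.float64(0.114), 'ang', np.float64(158.08)) along/across 0.4217 -0.6133
   (array([334, 251,  49,  24, 478], dtype=int32), array([ 0.3877, -0.4249]), 'len', np.float64(0.162), 'wid', np.float64(0.037), 'ang', np.float64(152.14)) along/across -0.2281 -0.1272
```

View pics/wrist9b.png

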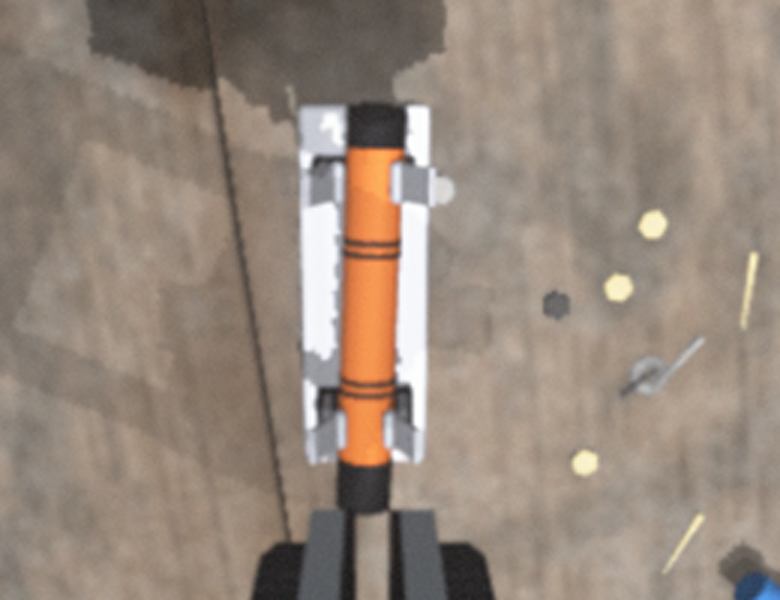

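```bash
python3 - <<'E'
from h import *
a=load('side0');b=load('side9')
for n,lo,hi,box in [('green',(45,90,40),(80,255,255),(215,270,225,275)),('blue',(95,120,60),(125,255,255),(195,245,260,300))]:
    for s in (a,b):
        m=cv2.inRange(cv2.cvtColor(s['frame'],cv2.COLOR_RGB2HSV),lo,hi)[box[2]:box[3],box[0]:box[1]]
        v,u=np.where(m>0);print(n,len(u),onplane(s,u.mean()+box[0],v.mean()+box[2],.01).round(4))
print(manip.sign_off())
E
```

```text
green 54 [0.4996 0.1098 0.01  ]
green 54 [0.4997 0.1096 0.01  ]
blue 119 [0.5505 0.2678 0.01  ]
blue 117 [0.5508 0.2676 0.01  ]
the job is handed in; nothing more can be done
None
```

The small orange torch is seated in both spring clips. I let go of it, raised the arm clear and handed the job in at about 9.5 s. No verdict was reported.

**What happened:** I grasped the torch across its middle, turned it to match the rail, and pressed it straight down. It did not stay in the grip during the press. The fingers slipped up and off the torch, and their tips finished pushing it home from the top.

**Force:** That press read about 41 N at the wrist. This is well under the 120 N wrist limit, but just over the 40 N limit for the arm or gripper body. Only the fingertips appeared to touch the torch, though I have no separate reading to confirm that.

**Last checks (wrist camera):**

| Check | Measured | Allowed |
|---|---|---|
| Height of torch axis above bench | 28 mm | 23 to 32 mm |
| Offset along the rail | −3 mm | ±20 mm |
| Offset across the rail | 1.5 mm | ±5 mm |
| Angle to the rail | about 1.2° | 7° |

- **Height:** the top of the torch read level along its length. The side camera agreed to about 1 mm, while the scene camera read about 1–2 mm lower, still within tolerance.
- **Clips:** all four fingers stand closed beside the torch, though the clip nearer the robot's starting side sits about 1 mm off centre.
- **Marker and screwdriver:** both moved less than 1 mm in the side camera view.

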